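# Dial open the combination lock of a burr safe and draw its drawer

## Task

Open the dark blue burr safe with the black dial on top: with the crank on the dial, turn clockwise past 30 twice and stop on 30 the third time, turn back anticlockwise past 10 once and stop on 10 the second time, then turn clockwise again, slowly, until you feel the bolt drop and the dial stops of itself, and do not force it there. Then pull the drawer out to its end and let go of it, leaving the other things on the bench where they are. Work gently: never press the stopped dial, nor pull a locked drawer, with more than about 20 N (2 kg).

Things in the scene. Friction and masses are not known exactly. Their poses are not given: they have to be found in the camera images.
- burr_safe: The safe: dark blue steel case, 150 mm deep (its x), 120 mm wide (its y), top plate at 92 mm, standing fast on the bench. Origin under the dial's axis at bench height; its x axis points from the front (drawer) to the back, z up.
- lock_dial (a joint): Angle of the black dial in rad, counted on over whole turns, growing CLOCKWISE seen from above; at 0 and each multiple of 2 pi the red zero mark is at the red index arrow. 100 numbers, a long white tick every 10, a short one every 5; turning clockwise raises the number at the index: number = angle x 100 / (2 pi), modulo 100. Stays where it is left.
- dial_axis (a point): Point on the dial's axis at the height of its face, 104 mm above the bench. The dial is 84 mm across, flat on the safe's top. The red index arrow lies beside its rim on the front side (safe's -x). It drags with 2 to 5 N at the crank. The first two numbers must be right within 1.5; where the bolt drops, somewhere between 43 and 73, is not known; it then locks the dial both ways.
- crank_grip (a point): Point on the axis of the crank knob, 15 mm below its top. The knob: upright black cylinder, 16 mm thick, 42 mm tall (105 to 147 mm above the bench), standing on the dial 28 mm from its axis at number 50, opposite the red zero mark (dial at 0: behind the axis, on the safe's +x side). It spins freely on its own pin, so a hand holding it can run round the dial without turning.
- zero_mark (a point): The red zero mark on the dial's face, 35 mm from the axis.
- bolt: The sprung bolt inside the safe, shown by a dark tab (10 x 9 mm) in the small steel window behind the dial: while locked the window shows red beside the tab; when the bolt drops the tab goes 8 mm to the safe's -y and green shows instead. Origin: at the safe's origin while locked (within 1 mm), 8 mm to the safe's -y of it when dropped.
- safe_drawer (a joint): How far the drawer is out, in m: 0 shut, 0.075 its end stop. It slides to the safe's -x (its front) with about 2 N of drag; while the lock is shut the bolt holds it after 2.5 mm.
- drawer_pull (a point): Middle of the drawer's round steel pull knob, 28 mm in diameter (from 23 to 51 mm above the bench), 35 mm out from the drawer's front, 112 mm in front of the dial's axis when shut. To be pinched from above across the safe's y.
- oil_bottle: White oil bottle with red spout, 44 mm across, 142 mm tall, standing on the bench; origin under its middle. A bystander.
- paste_jar: Small round jar with black lid, 55 mm across, 46 mm tall; origin under its middle. A bystander.
- calliper: Digital calliper lying on the bench, 200 mm long; origin under its middle. A bystander.
- marker: Red and white paint marker lying on the bench, 126 mm long; origin under its middle. A bystander.
- guide_bush: Grey steel flanged bush lying on the bench, 148 mm long, 54 mm flange; origin under its middle. A bystander.

How it is judged:
On the way:
1. the lock is dialled open: the bolt has dropped (y of bolt in the frame of burr_safe below -0.006 m), for 0.2 s.
At the end, for the whole second after the job is handed in: The drawer is out to its end (at least 68 of 75 mm) and at rest (value of joint safe_drawer above 0.068 m and velocity of joint safe_drawer below 0.02 m/s); the robot touches nothing.
It fails at once if the bolt is strained, by the dial driven against it or the drawer pulled against it, with more than 28 N (contact force between bolt and anything else above 28 N).
It fails at once if a bystander is pushed more than 30 mm away (distance of any of oil_bottle, paste_jar, calliper, marker, guide_bush from where it was at the start of the episode above 0.03 m).
It also fails if it takes over 72 s, if anything falls off the work surface, if the arm or the gripper's body presses on something with over 40 N, if the wrist force passes 120 N, or if a joint passes its speed limit or range.

## Robot

A 7-joint arm with a two-finger parallel gripper is mounted at the origin on a cart in front of the work surface, level with it; the furniture and walls round the work are solid. World frame = base frame: x ahead of the robot, y to its left, z up, the work surface at z = 0. Lengths are in m, angles in rad, forces in N, time in s.
With the tool pointing down it reaches from about 0.425 to 0.925 m from the base axis. Payload 6.8 kg.
Tool frame: the origin (TCP) lies at the very end of the fingers, on their centre line; the grasp point (between the pads) lies 19 mm behind it; z points along the fingers, y is the line along which they close (so a half turn about z gives the same grasp; the last joint's range is limited). The gripper opens to 85 mm and grips with 20 to 120 N. Pads are 22 mm wide; open, the fingers measure 114 mm over their backs; the gripper's body (76 mm by 85 mm) begins 54 mm behind the grasp point. The pads swing forward as they close: fully open they stand 13 mm farther back than shut.
Start: joints at [-1.228, 0.477, 0.022, 1.555, -0.011, 1.109, -0.083], TCP at [0.294, 0.608, 0.231] pointing down, gripper open.
Joint ranges: [-2.96, 2.96], [-0.34, 2.1], [-1.41, 1.46], [0.24, 2.44], [-1.37, 4.51], [0.17, 1.92], [-2.96, 2.96]. Speed limits (rad/s): [2.39, 2.39, 3.14, 3.14, 3.14, 3.14, 3.14].

## Interface

Orientations are given as a unit quaternion [w, x, y, z].
In Python, from station import bot gives the robot as it stands.
- The arm moves only by the tool jog_arm, never from a script. Its argument "motion" is a list of rows, each a list of 7 numbers: the turn, a rotation vector about the tool's x, y, z in rad, then the shift along the tool's x, y, z in mm, then the finger opening in mm, from 0 to 85.4. A call has 1 to 10 rows; each row is the pose to reach, as a shift and turn from the pose commanded when the call began, along the tool's axes at that moment; what a row does not reach only later rows make up. A row lasts 1/8 s, in which the tool goes at most 62.5 mm and 10.7 degrees, less where a joint would pass 70% of its speed; a pose out of reach is approached as far as the arm can. A call with a gripper value outside its range is refused whole. The fingers move at their own pace and stop on an object; "grip_force" is the grip in N (left out, the last holds). Time passes only in rows, so rows that repeat a pose let the fingers close. It gives the time, the measured TCP pose, the force, the opening and the grip force at its end, in the units of the state.
- bot.get_obs(): the state, without advancing time (a new reading comes with each control period).
- bot.read_camera(name): name is "scene" or "top" or "wrist"; returns a dict with "pixels" (384x512x3 uint8, red, green, blue), "camera_matrix" (3x3 intrinsics, pixels), "distortion" ([k1, k2, p1, p2, k3] as OpenCV has them; the pictures are not rectified), "T" (4x4, takes a point from camera to world coordinates); the wrist camera has in their place "tool_from_camera" (4x4, takes a point from camera to tool coordinates, whose origin is the TCP and whose axes are the flange's). Camera axes: x right, y down, z forward; pixel columns grow to the right and rows downward; lengths in m; the calibration is good to about 2 mm. A picture is of the moment at which its call begins: read the wrist's pose just before it. There is no depth.
- bot.hand_in(): hands the job in; it is judged then, once.
Trained networks look in a picture, given as the dict that the camera call returned (one of the last four; its "shot" number tells which), for a name from the list of things; names that differ only in an ending like _2 or _b are one class to them, and where a whole thing is asked for, a point or a joint stands for the part that bears it (a point fixed in the world has none). Each returns a list of dicts, best first, with "score" (0 to 1); they miss things now and then, are a little off and sometimes report something else, mostly with a low value. They report only what shows in the picture. A call takes as long as a camera call.
- bot.spot_in(thing, picture): "xy" ([column, row] in pixels, amid what is visible of it).
- bot.tip_of(thing, picture): "xy" ([column, row] in pixels: a listed point, or the origin of a listed thing).
The state is a dict: "t": time; "q": joint angles; "joint_vel": joint speeds; "joint_torque": joint torques, N m; "eef_pos": TCP position; "tool_rot": TCP orientation; "contact_force": force on the tool from outside, world axes, zero at the start; "torque": the same for the moment, N m; "gripper_width": opening from 0.0 (shut) to 1.0 (fully open); "grasp_force": force on a finger pad.
Only numpy, scipy, OpenCV 4.12 (cv2) and the standard library are available. Lean on these libraries where they do the work, as an engineer would, in place of code of your own. Each camera call takes 0.05 s, during which the arm holds its last target. There are 200 camera calls.

## Working session

There is one attempt and no reset: what is moved stays moved. The work goes in short steps, Python scripts to look and compute and a tool call to move; the robot and the scene stay as the last step left them, time stands still between calls to the robot, and variables do not carry over. Pictures are saved under pics/ and viewed, at most 10 in all, crops included, and the job is handed in when it is done.

Besides the shell and the picture viewer there is one more tool, called after "Request:" as name([rows], argument=value, ...), one row to a line, values as JSON. jog_arm: Moves the arm, as the interface text tells. Its arguments: {"type":"object","properties":{"motion":{"type":"array"},"grip_force":{"type":"number"}},"required":["motion"]}

```bash
mkdir -p pics
cat > h.py <<'E'
import numpy as np, cv2
from station import bot
from scipy.spatial.transform import Rotation as R
def ray(pic,xy,T=None):
    T=pic["T"] if T is None else T
    T=np.array(T);u=cv2.undistortPoints(np.array([[xy]],float),np.array(pic["camera_matrix"]),np.array(pic["distortion"]))[0,0]
    return T[:3,3],T[:3,:3]@np.array([u[0],u[1],1])
def atz(pic,xy,z,T=None):
    o,d=ray(pic,xy,T);return o+d*(z-o[2])/d[2]
def pose():
    o=bot.get_obs();q=o["tool_rot"];T=np.eye(4);T[:3,:3]=R.from_quat([q[1],q[2],q[3],q[0]]).as_matrix();T[:3,3]=o["eef_pos"];return T
def wrist():
    T=pose();p=bot.read_camera("wrist");return p,T@np.array(p["tool_from_camera"])
Z=dict(dial_axis=.104,crank_grip=.132,zero_mark=.104,drawer_pull=.037,burr_safe=0,bolt=0,oil_bottle=0,paste_jar=0,calliper=0,marker=0,guide_bush=0)
E
python3 - <<'E'
from h import *
print(bot.get_obs())
for c in("top","scene"):
    p=bot.read_camera(c);cv2.imwrite(f"pics/{c}0.png",p["pixels"][:,:,::-1])
    for n,z in Z.items():
        r=bot.tip_of(n,p)[:1]
        for d in r: print(c,n,np.round(d["xy"],1),round(d["score"],2),np.round(atz(p,d["xy"],z),3))
E
```

```text
{'t': 0.0, 'q': array([-1.22811849,  0.4778118 ,  0.02229895,  1.55647701, -0.01147576,
        1.10926988, -0.08311638]), 'joint_vel': array([ 0.00059182, -0.0001604 ,  0.00279026,  0.00135947,  0.00051219,
        0.00039043, -0.00152991]), 'joint_torque': array([-4.83026051e-04, -5.96453047e+01,  1.60757292e+00, -2.81190580e+01,
        1.23606206e-02,  9.24974534e-03,  2.61049968e-05]), 'eef_pos': array([0.29381142, 0.60703606, 0.23030629]), 'tool_rot': array([-1.36451560e-04,  2.23460023e-01,  9.74712662e-01, -9.08955139e-04]), 'contact_force': array([-0.22043334, -0.19451967, -0.53501586]), 'torque': array([-0.02706092,  0.0541819 ,  0.03467788]), 'grasp_force': 0.0, 'gripper_width': 1.0019601886542184}
top dial_axis [358.4 174.7] 0.87 [ 0.578 -0.193  0.104]
top crank_grip [363.4 161.4] 0.52 [ 0.618 -0.201  0.132]
top zero_mark [359.6 184.6] 0.84 [ 0.546 -0.197  0.104]
top drawer_pull [366.  204.6] 0.59 [ 0.484 -0.239  0.037]
top burr_safe [356.  177.4] 0.69 [ 0.579 -0.215  0.   ]
top oil_bottle [310.3 131.7] 0.65 [ 0.738 -0.053  0.   ]
top paste_jar [238.6 228.4] 0.66 [0.394 0.192 0.   ]
top calliper [136.3 232.8] 0.63 [0.371 0.543 0.   ]
top marker [202.  232.1] 0.59 [0.378 0.317 0.   ]
top guide_bush [288.2 151.2] 0.78 [0.666 0.024 0.   ]
scene dial_axis [360.  231.3] 0.56 [ 0.59  -0.204  0.104]
scene crank_grip [365.2 217.6] 0.56 [ 0.627 -0.201  0.132]
scene zero_mark [355.3 239.3] 0.69 [ 0.551 -0.204  0.104]
scene drawer_pull [351.1 274. ] 0.75 [ 0.474 -0.235  0.037]
scene burr_safe [355.4 253.9] 0.86 [ 0.586 -0.21   0.   ]
scene oil_bottle [337.7 208.5] 0.58 [ 0.752 -0.072  0.   ]
scene paste_jar [221.2 240.1] 0.76 [0.39  0.197 0.   ]
scene calliper [223.1 239.5] 0.52 [0.396 0.193 0.   ]
scene marker [188.5 225. ] 0.46 [0.383 0.336 0.   ]
scene guide_bush [303.2 210.2] 0.73 [0.673 0.032 0.   ]
```

```bash
python3 -c "
import cv2,numpy as np
a=cv2.imread('pics/top0.png');b=cv2.imread('pics/scene0.png')
cv2.imwrite('pics/both0.png',cv2.resize(np.vstack([a,b]),(400*2,600*2))[:,:] if 0 else np.hstack([cv2.resize(a,(400,300)),cv2.resize(b,(400,300))]))"
```

```text
(no output)
```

View pics/both0.png

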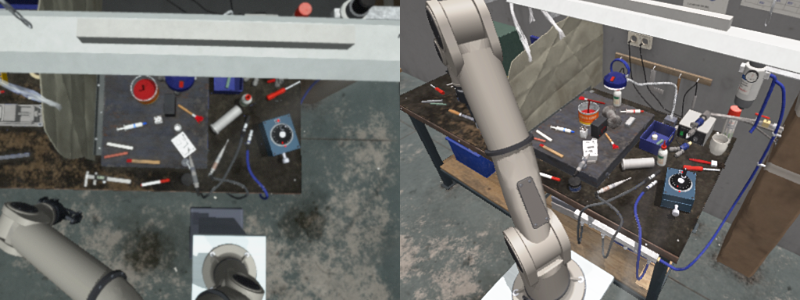

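The top view (left) and the scene view (right) show the blue safe with its dial near full-size pixel (360,175) in top and (360,231) in scene. The pull points toward the robot, and the path between is clear at about 0.35 m height. I'm moving over it.

Request:
jog_arm([
  [0,0,0.18,-30,-25,-30,85],
  [0,0,0.36,-70,-60,-60,85],
  [0,0,0.54,-110,-95,-90,85],
  [0,0,0.72,-150,-130,-120,85],
  [0,0,0.9,-190,-165,-120,85],
  [0,0,1.08,-230,-195,-120,85],
  [0,0,1.26,-265,-225,-120,85],
  [0,0,1.44,-296,-253,-120,85],
  [0,0,1.6,-296,-253,-120,85],
  [0,0,1.6,-296,-253,-120,85],
])

```text
t: 2.45
eef_pos: [0.4503, 0.2507, 0.3515]
tool_rot: [-0.0, 0.855, 0.519, 0.0]
contact_force: [-0.2, -0.1, 0.1]
gripper_width: 0.995
grasp_force: 0.0
```

Run:
```python
from h import *
T=pose();print(T.round(3),bot.get_obs()["q"].round(2),bot.get_obs()["t"])
p=bot.read_camera("wrist");print(np.array(p["tool_from_camera"]).round(3))
print((T[:3,:3].T@(np.array([.55,-.18,.34])-T[:3,3])*1000).round())
```

```text
[[ 0.461  0.887  0.     0.45 ]
 [ 0.887 -0.461  0.001  0.251]
 [ 0.001 -0.    -1.     0.351]
 [ 0.     0.     0.     1.   ]] [-1.01  0.11  0.42  1.79 -0.05  1.25 -1.06] 2.45
[[-0.001 -0.949 -0.314  0.081]
 [ 1.    -0.001 -0.    -0.001]
 [ 0.    -0.314  0.949 -0.142]
 [ 0.     0.     0.     1.   ]]
[-336.  287.   11.]
```

Request:
jog_arm([
  [0,0,0.15,-40,45,0,85],
  [0,0,0.3,-80,90,0,85],
  [0,0,0.45,-120,135,0,85],
  [0,0,0.6,-160,180,0,85],
  [0,0,0.72,-200,225,10,85],
  [0,0,0.72,-240,270,20,85],
  [0,0,0.72,-280,310,35,85],
  [0,0,0.72,-308,340,50,85],
  [0,0,0.72,-308,340,50,85],
  [0,0,0.72,-308,340,50,85],
])

```text
t: 3.75
eef_pos: [0.61, -0.1779, 0.301]
tool_rot: [-0.0, 0.983, 0.186, -0.0]
contact_force: [0.5, 0.9, 1.1]
gripper_width: 0.994
grasp_force: 0.0
```

```bash
cat > look.py <<'E'
import sys
from h import *
p,T=wrist()
cv2.imwrite(f"pics/{sys.argv[1]}.png",p["pixels"][:,:,::-1])
P=pose();print(P.round(3),bot.get_obs()["q"].round(2),bot.get_obs()["t"])
for n in("dial_axis","crank_grip","zero_mark","drawer_pull","burr_safe","bolt"):
    for d in bot.tip_of(n,p)[:1]: print(n,np.round(d["xy"],1),round(d["score"],2),np.round(atz(p,d["xy"],Z[n],T),4))
E
python3 look.py w1
```

```text
[[ 0.931  0.366  0.     0.61 ]
 [ 0.366 -0.931  0.001 -0.177]
 [ 0.001 -0.001 -1.     0.301]
 [ 0.     0.     0.     1.   ]] [-0.34  0.43  0.73  1.61 -0.3   1.22 -0.74] 3.8
dial_axis [266.  190.7] 0.71 [ 0.5853 -0.2015  0.104 ]
crank_grip [275.6 172.6] 0.59 [ 0.6146 -0.1989  0.132 ]
zero_mark [252.5 217.5] 0.67 [ 0.5498 -0.1993  0.104 ]
drawer_pull [257.8 249.5] 0.67 [ 0.4801 -0.2342  0.037 ]
burr_safe [265.  164.7] 0.82 [ 0.5901 -0.2021  0.    ]
```

View pics/w1.png

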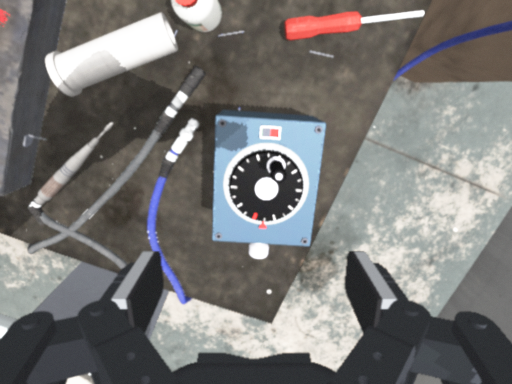

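The wrist picture shows the dial centre near (266,188), the knob top near (277,168), the red zero mark at (254,216) and the index arrow at (262,225). The window is red at (271,132). I'm going closer to measure.

Request:
jog_arm([
  [0,0,0,-6,7,40,85],
  [0,0,0,-12,13,80,85],
  [0,0,0,-12,13,80,85],
])

```text
t: 4.47
eef_pos: [0.601, -0.1952, 0.2189]
tool_rot: [-0.001, 0.983, 0.184, -0.003]
contact_force: [1.0, 0.4, 0.8]
gripper_width: 0.994
grasp_force: 0.0
```

```bash
python3 look.py w2; python3 -c "
import cv2
a=cv2.imread('pics/w2.png');cv2.imwrite('pics/w2c.png',cv2.resize(a[60:340,100:440],None,fx=2,fy=2,interpolation=cv2.INTER_CUBIC))"
```

```text
[[ 0.932  0.362 -0.002  0.603]
 [ 0.362 -0.932  0.    -0.195]
 [-0.002 -0.001 -1.     0.221]
 [ 0.     0.     0.     1.   ]] [-0.28  0.49  0.7   1.7  -0.35  1.08 -0.67] 4.525
dial_axis [256.2 203. ] 0.61 [ 0.5864 -0.2021  0.104 ]
crank_grip [266.9 182.4] 0.76 [ 0.6144 -0.1996  0.132 ]
zero_mark [241.9 236. ] 0.79 [ 0.5529 -0.2017  0.104 ]
drawer_pull [249.1 272.5] 0.88 [ 0.4795 -0.2353  0.037 ]
burr_safe [255.3 169.7] 0.76 [ 0.5879 -0.201   0.    ]
```

View pics/w2c.png

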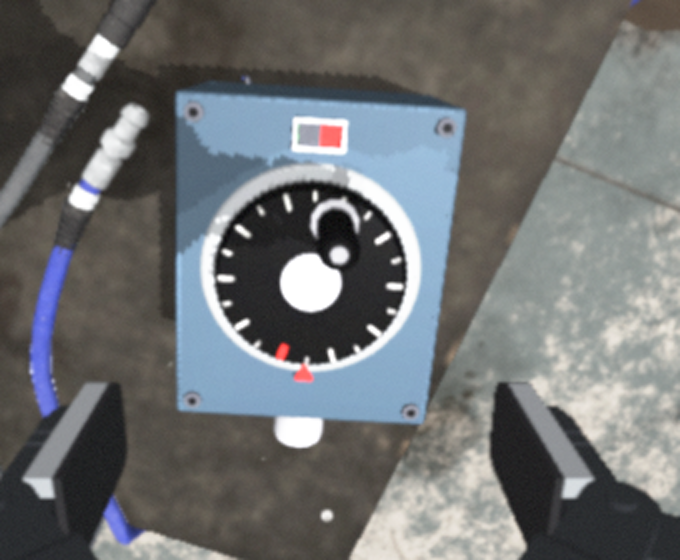

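The crop shows the dial centre near crop (310,272), the knob leaning from (334,215) up to its top at (339,256), zero mark at (282,351), index at (303,373) and the window red. The zero mark sits just left of the index, so the number is small. I'll measure the rim and the red marks in the rectified plane.

```bash
cat > meas.py <<'E'
from h import *
from scipy.optimize import least_squares
def fitc(x,y):
    f=lambda p:np.hypot(x-p[0],y-p[1])-p[2]
    return least_squares(f,[x.mean(),y.mean(),.045],loss="soft_l1",f_scale=.001).x
def measure(c0=(.586,-.202),name=None):
    p,T=wrist()
    im=p["pixels"];s=.0004;n=360
    g=(np.arange(n)-n/2)*s
    X,Y=np.meshgrid(c0[0]+g,c0[1]+g,indexing="ij")
    C=np.linalg.inv(T)
    def rect(z):
        pts=np.stack([X,Y,np.full_like(X,z)],-1).reshape(-1,3)
        uv=cv2.projectPoints(pts,cv2.Rodrigues(C[:3,:3])[0],C[:3,3],np.array(p["camera_matrix"]),np.array(p["distortion"]))[0].reshape(n,n,2).astype(np.float32)
        return cv2.remap(im,uv[...,0],uv[...,1],cv2.INTER_LINEAR).astype(int)
    r=rect(.104);hsv=cv2.cvtColor(r.astype(np.uint8),cv2.COLOR_RGB2HSV)
    rad=np.hypot(X-c0[0],Y-c0[1])
    # dark disc outer edge: along each ray the first bright beyond 36mm and last bright
    inn=[];out=[]
    for a in np.linspace(0,2*np.pi,180,endpoint=False):
        t=np.arange(.030,.056,.0002);ix=((t*np.cos(a))/s+n/2).astype(int);iy=((t*np.sin(a))/s+n/2).astype(int)
        w=(hsv[ix,iy,1]<60)&(hsv[ix,iy,2]>110)
        runs=np.flatnonzero(w&(t>.036))
        if len(runs)>5:
            inn.append((a,t[runs[0]]));out.append((a,t[runs[-1]]))
    res={}
    for k,v in(("in",inn),("out",out)):
        a,t=np.array(v).T;res[k]=fitc(c0[0]+t*np.cos(a),c0[1]+t*np.sin(a))
    print("circle in/out",*[v.round(4) for v in res.values()],len(inn))
    red=((r[...,0]>120)&(r[...,1]<90)&(r[...,2]<90)).astype(np.uint8)
    k,_,st,ce=cv2.connectedComponentsWithStats(red)
    for i in range(1,k):
        if st[i,4]>12:
            q=np.array([X[0,0]+ce[i][1]*s,Y[0,0]+ce[i][0]*s]);d=q-res["out"][:2]
            print("red",st[i,4],q.round(4),"r",np.hypot(*d).round(4),"ang",np.degrees(np.arctan2(d[1],d[0])).round(2))
    if name: cv2.imwrite(f"pics/{name}.png",cv2.resize(r[::-1,::-1][...,::-1].astype(np.uint8),None,fx=1.5,fy=1.5))
if __name__=="__main__":
    import sys
    measure(name=sys.argv[1] if len(sys.argv)>1 else None)
E
python3 meas.py r1
python3 - <<'E'
from h import *
p,T=wrist()
# safe top corners screws in w2 image from crop coords, plane z=.092
q=[atz(p,(100+u/2,60+v/2),.092,T)[:2] for u,v in((193,112),(447,128),(410,411),(192,400))]
print(np.round(q,4),np.mean(q,0))
for a,b in((0,3),(1,2)): d=q[a]-q[b];print(np.degrees(np.arctan2(d[1],d[0])))
for a,b in((0,1),(3,2)): d=q[a]-q[b];print(np.degrees(np.arctan2(d[1],d[0]))-90)
print("knobtop",atz(p,(100+339/2,60+255/2),.147,T))
E
```

```text
circle in/out [ 0.5891 -0.1997  0.0398] [ 0.5922 -0.1988  0.0474] 179
red 153 [ 0.554  -0.2005] r 0.0382 ang -177.42
[[ 0.6386 -0.1307]
 [ 0.6709 -0.2319]
 [ 0.5418 -0.2726]
 [ 0.5094 -0.1722]] [ 0.59016791 -0.20184146]
17.829272235015964
17.496112143452294
17.669599884155318
17.87665208569493
knobtop [ 0.61798942 -0.20159579  0.147     ]
```

View pics/r1.png

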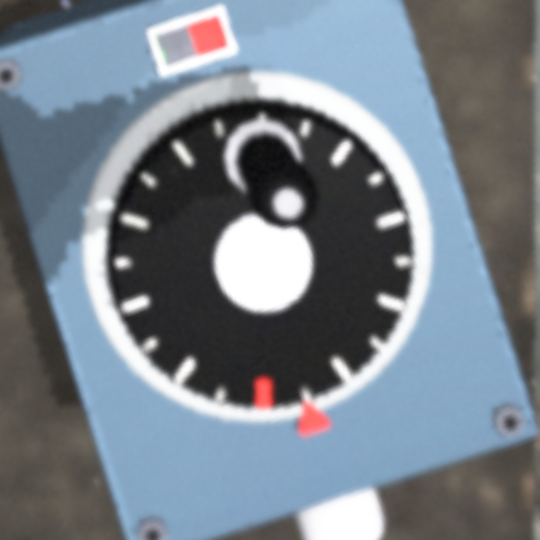

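The rectified view (up = world x, left = world y) has opposite ticks whose midpoints put the axis at pixel (262.5,261), which is world (0.5884,-0.2000). The safe's yaw is 17.7°. The zero mark is 17° clockwise of the index, so the number is about 4.8 and the knob is at (0.616,-0.200). I'll grip it.

Request:
jog_arm([
  [0,0,0,10,10,20,45],
  [0,0,0,10,10,50,45],
  [0,0,0,10,10,80,45],
  [0,0,0,10,10,108,45],
  [0,0,0,10,10,108,45],
  [0,0,0,10,10,108,10],
  [0,0,0,10,10,108,10],
  [0,0,0,10,10,108,10],
  [0,0,0,10,10,108,10],
  [0,0,0,10,10,108,10],
], grip_force=30)

```text
t: 6.18
eef_pos: [0.6169, -0.2018, 0.1149]
tool_rot: [0.0, 0.983, 0.184, 0.001]
contact_force: [-1.5, 0.5, 6.6]
gripper_width: 0.176
grasp_force: 30.0
```

```bash
python3 look.py w3
python3 - <<'E'
from h import *
print({k:v for k,v in bot.get_obs().items() if k in("contact_force","gripper_width","grasp_force","t")})
E
```

```text
[[ 0.932  0.362  0.002  0.617]
 [ 0.362 -0.932 -0.    -0.202]
 [ 0.002  0.001 -1.     0.115]
 [ 0.     0.     0.     1.   ]] [-0.21  0.63  0.62  1.75 -0.46  0.9  -0.59] 6.225
dial_axis [230.7 289.5] 0.76 [ 0.5857 -0.1994  0.104 ]
crank_grip [247.2 276.9] 0.89 [ 0.614 -0.199  0.132]
burr_safe [241.2 213.3] 0.69 [ 0.5898 -0.2002  0.    ]
{'t': 6.525, 'contact_force': array([-1.57880668,  0.48071549,  6.68076072]), 'grasp_force': 29.98594880104065, 'gripper_width': 0.17727724321728783}
```

View pics/w3.png

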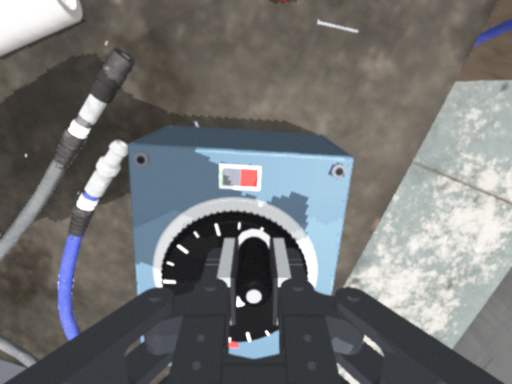

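The picture shows the knob clamped between the pads at about (254,290), dial at (235,280), and the lock window still red at (240,178). Next I'll generate circle rows and start turning clockwise.

```bash
cat > gen.py <<'E'
# gen.py cx cy cmdx cmdy phi0 phi1 n [R]: rows in tool axes
import sys,numpy as np
cx,cy,mx,my,p0,p1,n=map(float,sys.argv[1:8]);n=int(n)
rr=.028
a=np.radians(21.24);ex=np.array([np.cos(a),np.sin(a)]);ey=np.array([np.sin(a),-np.cos(a)])
rows=[]
for p in np.radians(np.linspace(p0,p1,n+1)[1:]):
    d=np.array([cx,cy])+rr*np.array([np.cos(p),np.sin(p)])-[mx,my]
    rows.append([0,0,0,round(2000*(d@ex))/2,round(2000*(d@ey))/2,0,10])
print(rows)
e=np.array([mx,my])+(rows[-1][3]*ex+rows[-1][4]*ey)/1000
print("cmd",e.round(4))
E
python3 gen.py .5884 -.2005 .6165 -.2002 -2 -272 9
```

```text
[[0, 0, 0, -9.5, 12.5, 0, 10], [0, 0, 0, -23.0, 18.0, 0, 10], [0, 0, 0, -37.5, 16.0, 0, 10], [0, 0, 0, -48.5, 7.0, 0, 10], [0, 0, 0, -54.0, -6.5, 0, 10], [0, 0, 0, -52.0, -21.0, 0, 10], [0, 0, 0, -43.0, -32.5, 0, 10], [0, 0, 0, -29.5, -37.5, 0, 10], [0, 0, 0, -15.5, -35.5, 0, 10]]
cmd [ 0.5892 -0.1727]
```

Request:
jog_arm([
  [0,0,0,-9.5,12.5,0,10],
  [0,0,0,-23.0,18.0,0,10],
  [0,0,0,-37.5,16.0,0,10],
  [0,0,0,-48.5,7.0,0,10],
  [0,0,0,-48.5,7.0,0,10],
  [0,0,0,-48.5,7.0,0,10],
])

```text
t: 7.28
eef_pos: [0.5744, -0.2248, 0.1149]
tool_rot: [-0.0, 0.983, 0.185, 0.001]
contact_force: [0.5, 3.1, 9.9]
gripper_width: 0.183
grasp_force: 30.5
```

```bash
python3 - <<'E'
from h import *
a=np.radians(21.24);ex=np.array([np.cos(a),np.sin(a)]);ey=np.array([np.sin(a),-np.cos(a)])
c=np.array([.6165,-.2002])+(-48.5*ex+7*ey)/1000
print(c);o=bot.get_obs();print(o["eef_pos"].round(4),o["contact_force"].round(2),o["grasp_force"])
E
python3 gen.py .5884 -.2005 .5738 -.2243 -122 -362 8
python3 gen.py .5884 -.2005 .5738 -.2243 -122 -272 5
```

```text
[ 0.57383048 -0.22429485]
[ 0.5744 -0.2248  0.1149] [0.47 3.09 9.87] 30.519140660762787
[[0, 0, 0, -5.5, -13.5, 0, 10], [0, 0, 0, -3.5, -28.0, 0, 10], [0, 0, 0, 5.5, -39.5, 0, 10], [0, 0, 0, 19.0, -44.5, 0, 10], [0, 0, 0, 33.5, -42.5, 0, 10], [0, 0, 0, 44.5, -33.5, 0, 10], [0, 0, 0, 50.0, -20.0, 0, 10], [0, 0, 0, 48.0, -6.0, 0, 10]]
cmd [ 0.6164 -0.2013]
[[0, 0, 0, -5.5, -13.5, 0, 10], [0, 0, 0, -3.5, -28.0, 0, 10], [0, 0, 0, 5.5, -39.5, 0, 10], [0, 0, 0, 19.0, -44.5, 0, 10], [0, 0, 0, 33.5, -42.5, 0, 10]]
cmd [ 0.5896 -0.1726]
```

Request:
jog_arm([
  [0,0,0,-5.5,-13.5,-2,10],
  [0,0,0,-3.5,-28.0,-2,10],
  [0,0,0,5.5,-39.5,-2,10],
  [0,0,0,19.0,-44.5,-2,10],
  [0,0,0,33.5,-42.5,-2,10],
  [0,0,0,33.5,-42.5,-2,10],
  [0,0,0,33.5,-42.5,-2,10],
])

```text
t: 8.15
eef_pos: [0.5899, -0.1729, 0.1151]
tool_rot: [-0.0, 0.983, 0.185, 0.0]
contact_force: [2.0, 1.9, -2.5]
gripper_width: 0.175
grasp_force: 31.1
```

```bash
python3 gen.py .5884 -.2005 .5896 -.1726 -272 -542 9
```

```text
[[0, 0, 0, 11.0, 9.0, 0, 10], [0, 0, 0, 16.5, 22.5, 0, 10], [0, 0, 0, 14.5, 36.5, 0, 10], [0, 0, 0, 5.5, 48.0, 0, 10], [0, 0, 0, -8.0, 53.5, 0, 10], [0, 0, 0, -22.5, 51.5, 0, 10], [0, 0, 0, -33.5, 42.5, 0, 10], [0, 0, 0, -39.0, 29.0, 0, 10], [0, 0, 0, -37.0, 14.5, 0, 10]]
cmd [ 0.5604 -0.1995]
```

Request:
jog_arm([
  [0,0,0,11.0,9.0,0,10],
  [0,0,0,16.5,22.5,0,10],
  [0,0,0,14.5,36.5,0,10],
  [0,0,0,5.5,48.0,0,10],
  [0,0,0,-8.0,53.5,0,10],
  [0,0,0,-22.5,51.5,0,10],
  [0,0,0,-33.5,42.5,0,10],
  [0,0,0,-39.0,29.0,0,10],
  [0,0,0,-37.0,14.5,0,10],
  [0,0,0,-37.0,14.5,0,10],
])

```text
t: 9.4
eef_pos: [0.5607, -0.2005, 0.1152]
tool_rot: [0.001, 0.983, 0.185, 0.001]
contact_force: [7.5, 1.5, -10.6]
gripper_width: 0.173
grasp_force: 30.6
```

```bash
python3 gen.py .5884 -.2005 .5604 -.1995 -542 -767 9
python3 - <<'E'
from h import *
from meas import fitc
o=bot.get_obs();p=o["eef_pos"];print(p.round(4))
P=np.array([[.617,-.202],[.5744,-.2248],[.5899,-.1729],p[:2]])
print(fitc(*P.T))
E
```

```text
[[0, 0, 0, 7.0, -10.0, 0, 10], [0, 0, 0, 17.5, -15.5, 0, 10], [0, 0, 0, 29.5, -16.5, 0, 10], [0, 0, 0, 41.0, -12.5, 0, 10], [0, 0, 0, 49.5, -3.5, 0, 10], [0, 0, 0, 53.5, 8.0, 0, 10], [0, 0, 0, 52.5, 20.0, 0, 10], [0, 0, 0, 46.0, 30.5, 0, 10], [0, 0, 0, 36.0, 37.0, 0, 10]]
cmd [ 0.6074 -0.2209]
[ 0.5607 -0.2005  0.1152]
[ 0.5888803  -0.20086872  0.02807333]
```

```bash
python3 gen.py .5888 -.2008 .5604 -.1995 -542 -808 9
```

```text
[[0, 0, 0, 9.0, -11.0, 0, 10], [0, 0, 0, 22.5, -16.5, 0, 10], [0, 0, 0, 36.5, -14.5, 0, 10], [0, 0, 0, 48.0, -6.0, 0, 10], [0, 0, 0, 53.5, 7.0, 0, 10], [0, 0, 0, 52.0, 21.5, 0, 10], [0, 0, 0, 44.0, 33.0, 0, 10], [0, 0, 0, 31.0, 39.0, 0, 10], [0, 0, 0, 17.0, 38.0, 0, 10]]
cmd [ 0.59   -0.2288]
```

Request:
jog_arm([
  [0,0,0,9.0,-11.0,1,10],
  [0,0,0,22.5,-16.5,1,10],
  [0,0,0,36.5,-14.5,1,10],
  [0,0,0,48.0,-6.0,1,10],
  [0,0,0,53.5,7.0,1,10],
  [0,0,0,52.0,21.5,1,10],
  [0,0,0,44.0,33.0,1,10],
  [0,0,0,31.0,39.0,1,10],
  [0,0,0,17.0,38.0,1,10],
  [0,0,0,17.0,38.0,1,10],
])

```text
t: 10.65
eef_pos: [0.5886, -0.229, 0.1149]
tool_rot: [-0.002, 0.983, 0.184, 0.0]
contact_force: [-0.7, 6.9, 5.6]
gripper_width: 0.177
grasp_force: 32.2
```

```bash
python3 - <<'E'
from h import *
o=bot.get_obs();p=o["eef_pos"];print(p.round(4),o["contact_force"].round(1))
d=p[:2]-[.5888,-.2008];print(np.hypot(*d),np.degrees(np.arctan2(d[1],d[0])))
E
python3 meas.py r2; python3 look.py w4
```

```text
[ 0.5886 -0.229   0.1149] [-0.7  6.9  5.6]
0.02819504492364801 -90.45189548137921
circle in/out [ 0.5904 -0.2005  0.0407] [ 0.5933 -0.2007  0.0462] 154
red 203 [ 0.5886 -0.1649] r 0.0362 ang 97.51
[[ 0.932  0.362 -0.001  0.589]
 [ 0.362 -0.932  0.003 -0.229]
 [ 0.    -0.003 -1.     0.115]
 [ 0.     0.     0.     1.   ]] [-0.17  0.61  0.62  1.79 -0.45  0.89 -0.54] 10.75
dial_axis [202.6 228.6] 0.89 [ 0.5872 -0.2002  0.104 ]
crank_grip [251.8 272.1] 0.76 [ 0.5889 -0.2273  0.132 ]
zero_mark [138.4 206.6] 0.57 [ 0.587  -0.1656  0.104 ]
burr_safe [221.9 172.2] 0.74 [ 0.5898 -0.1994  0.    ]
```

View pics/r2.png

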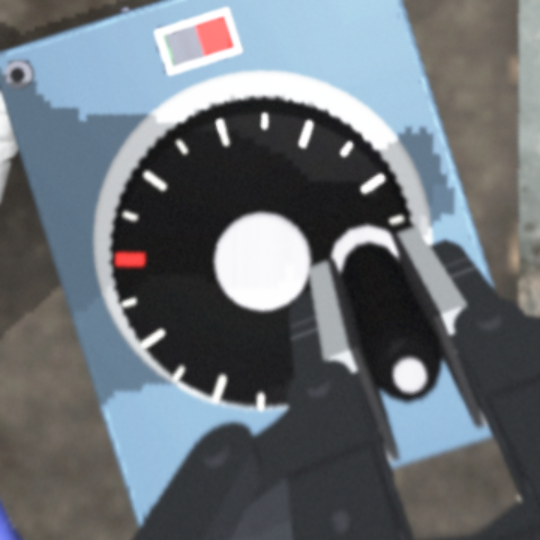

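The zero mark at (130,260) and axis at (262.5,261) give a knob angle of −90.4°, so the number is 30.0. That agrees with the TCP angle. The window is still red. Now anticlockwise.

```bash
python3 gen.py .5888 -.2008 .59 -.2288 -808 -592 9
python3 - <<'E'
import subprocess,re
o=subprocess.run("python3 gen.py .5888 -.2008 .59 -.2288 -808 -592 9",shell=True,capture_output=True,text=True).stdout
c=re.findall(r"-?0?\.\d+",o.split("cmd")[1]);print(subprocess.run(f"python3 gen.py .5888 -.2008 {c[0]} {c[1]} -592 -381 9",shell=True,capture_output=True,text=True).stdout)
E
```

```text
[[0, 0, 0, 11.5, 1.5, 0, 10], [0, 0, 0, 22.5, -2.0, 0, 10], [0, 0, 0, 31.5, -9.5, 0, 10], [0, 0, 0, 36.5, -20.0, 0, 10], [0, 0, 0, 36.5, -32.0, 0, 10], [0, 0, 0, 32.0, -42.5, 0, 10], [0, 0, 0, 23.5, -50.5, 0, 10], [0, 0, 0, 12.5, -54.5, 0, 10], [0, 0, 0, 1.0, -53.5, 0, 10]]
cmd [ 0.5716 -0.1786]
[[0, 0, 0, -10.0, 5.5, 0, 10], [0, 0, 0, -17.0, 14.5, 0, 10], [0, 0, 0, -20.0, 25.5, 0, 10], [0, 0, 0, -18.0, 36.5, 0, 10], [0, 0, 0, -12.0, 46.5, 0, 10], [0, 0, 0, -3.0, 53.0, 0, 10], [0, 0, 0, 8.5, 55.0, 0, 10], [0, 0, 0, 19.5, 52.5, 0, 10], [0, 0, 0, 28.5, 45.5, 0, 10]]
cmd [ 0.6146 -0.2107]
```

Request:
jog_arm([
  [0,0,0,11.5,1.5,0,10],
  [0,0,0,22.5,-2.0,0,10],
  [0,0,0,31.5,-9.5,0,10],
  [0,0,0,36.5,-20.0,0,10],
  [0,0,0,36.5,-32.0,0,10],
  [0,0,0,32.0,-42.5,0,10],
  [0,0,0,23.5,-50.5,0,10],
  [0,0,0,12.5,-54.5,0,10],
  [0,0,0,1.0,-53.5,0,10],
])

```text
t: 12.18
eef_pos: [0.5715, -0.1786, 0.115]
tool_rot: [-0.0, 0.983, 0.185, 0.001]
contact_force: [5.1, -1.8, 4.0]
gripper_width: 0.177
grasp_force: 31.8
```

Request:
jog_arm([
  [0,0,0,-10.0,5.5,0,10],
  [0,0,0,-17.0,14.5,0,10],
  [0,0,0,-20.0,25.5,0,10],
  [0,0,0,-18.0,36.5,0,10],
  [0,0,0,-12.0,46.5,0,10],
  [0,0,0,-3.0,53.0,0,10],
  [0,0,0,8.5,55.0,0,10],
  [0,0,0,19.5,52.5,0,10],
  [0,0,0,28.5,45.5,0,10],
  [0,0,0,28.5,45.5,0,10],
])

```text
t: 13.42
eef_pos: [0.6147, -0.2113, 0.1149]
tool_rot: [0.0, 0.983, 0.185, 0.001]
contact_force: [3.4, 0.2, 5.6]
gripper_width: 0.178
grasp_force: 32.3
```

```bash
python3 - <<'E'
from h import *
o=bot.get_obs();p=o["eef_pos"];print(p.round(4),o["contact_force"].round(1))
d=p[:2]-[.5888,-.2008];print(np.hypot(*d),np.degrees(np.arctan2(d[1],d[0])))
E
python3 meas.py r3
```

```text
[ 0.6147 -0.2113  0.1149] [3.4 0.2 5.6]
0.02799109124711041 -22.03862985898436
circle in/out [ 0.5868 -0.1984  0.0387] [ 0.5946 -0.1988  0.0465] 103
```

View pics/r3.png

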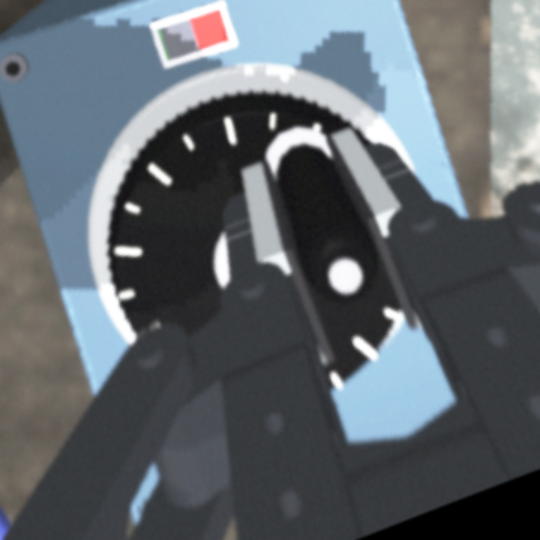

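The tick angles (long ticks at (231,130), (160,173) and (128,251)) put the knob at −22.2°, so the number is about 11. I need 3.7° more anticlockwise.

Request:
jog_arm([
  [0,0,0,0.7,-0.5,0,10],
  [0,0,0,1.4,-1.1,0,10],
  [0,0,0,1.4,-1.1,0,10],
])

```text
t: 13.85
eef_pos: [0.6148, -0.2112, 0.1149]
tool_rot: [0.001, 0.983, 0.184, 0.0]
contact_force: [1.6, -3.3, 6.1]
gripper_width: 0.175
grasp_force: 32.2
```

```bash
python3 - <<'E'
from h import *
o=bot.get_obs();p=o["eef_pos"];print(p.round(4),o["contact_force"].round(1))
d=p[:2]-[.5888,-.2008];print(np.hypot(*d),np.degrees(np.arctan2(d[1],d[0])))
E
python3 gen.py .5888 -.2008 .6155 -.2092 -17.4 -125 9
```

```text
[ 0.6148 -0.2112  0.1149] [ 1.6 -3.3  6.1]
0.028010858387599 -21.712481150181
[[0, 0, 0, -4.0, 4.0, 0, 10], [0, 0, 0, -9.0, 7.5, 0, 10], [0, 0, 0, -14.5, 9.5, 0, 10], [0, 0, 0, -20.0, 10.5, 0, 10], [0, 0, 0, -26.0, 10.0, 0, 10], [0, 0, 0, -31.5, 8.5, 0, 10], [0, 0, 0, -37.0, 6.0, 0, 10], [0, 0, 0, -41.5, 2.5, 0, 10], [0, 0, 0, -45.0, -2.0, 0, 10]]
cmd [ 0.5728 -0.2236]
```

Request:
jog_arm([
  [0,0,0,0.4,-0.5,0,10],
  [0,0,0,0.8,-0.9,0,10],
  [0,0,0,0.8,-0.9,0,10],
])

```text
t: 14.22
eef_pos: [0.6151, -0.2104, 0.115]
tool_rot: [0.001, 0.983, 0.184, 0.0]
contact_force: [1.5, -3.0, 4.9]
gripper_width: 0.176
grasp_force: 32.2
```

```bash
cat > st.py <<'E'
from h import *
o=bot.get_obs();p=o["eef_pos"]
d=p[:2]-[.5888,-.2008];a=np.arctan2(d[1],d[0]);f=o["contact_force"]
print(p.round(4),f.round(1),"r",np.hypot(*d).round(4),"phi",np.degrees(a).round(1),"num",((17.6-np.degrees(a))/3.6%100).round(2),"ccw force on tool",(f[:2]@[-np.sin(a),np.cos(a)]).round(1),o["t"])
E
python3 st.py
```

```text
[ 0.6151 -0.2104  0.115 ] [ 1.5 -3.   4.9] r 0.028 phi -20.0 num 10.46 ccw force on tool -2.3 14.225
```

Moving as friction would predict. One more small step.

Request:
jog_arm([
  [0,0,0,0.3,-0.4,0,10],
  [0,0,0,0.5,-0.7,0,10],
  [0,0,0,0.5,-0.7,0,10],
])

```text
t: 14.6
eef_pos: [0.6154, -0.2096, 0.115]
tool_rot: [0.001, 0.983, 0.184, 0.0]
contact_force: [1.8, -3.8, 5.5]
gripper_width: 0.177
grasp_force: 32.2
```

```bash
python3 st.py
python3 - <<'E'
import numpy as np
a=np.radians(21.24);ex=np.array([np.cos(a),np.sin(a)]);ey=np.array([np.sin(a),-np.cos(a)])
c=np.array([.6146,-.2107])+(2.7*ex-2.7*ey)/1000
print(c)
import subprocess
print(subprocess.run(f"python3 gen.py .5888 -.2008 {c[0]} {c[1]} -15 -128 10",shell=True,capture_output=True,text=True).stdout)
E
```

```text
[ 0.6154 -0.2096  0.115 ] [ 1.8 -3.8  5.5] r 0.028 phi -18.3 num 9.97 ccw force on tool -3.1 14.6
[ 0.61613845 -0.20720526]
[[0, 0, 0, -4.5, 5.0, 0, 10], [0, 0, 0, -8.5, 8.0, 0, 10], [0, 0, 0, -13.5, 10.5, 0, 10], [0, 0, 0, -19.0, 12.0, 0, 10], [0, 0, 0, -24.5, 12.0, 0, 10], [0, 0, 0, -30.0, 11.5, 0, 10], [0, 0, 0, -35.0, 9.5, 0, 10], [0, 0, 0, -40.0, 6.5, 0, 10], [0, 0, 0, -44.0, 3.0, 0, 10], [0, 0, 0, -47.0, -1.5, 0, 10]]
cmd [ 0.5718 -0.2228]
```

Request:
jog_arm([
  [0,0,0,-4.5,5.0,0,10],
  [0,0,0,-8.5,8.0,0,10],
  [0,0,0,-13.5,10.5,0,10],
  [0,0,0,-19.0,12.0,0,10],
  [0,0,0,-24.5,12.0,0,10],
  [0,0,0,-30.0,11.5,0,10],
  [0,0,0,-35.0,9.5,0,10],
  [0,0,0,-40.0,6.5,0,10],
  [0,0,0,-44.0,3.0,0,10],
  [0,0,0,-47.0,-1.5,0,10],
])

```text
t: 15.85
eef_pos: [0.5719, -0.2232, 0.1149]
tool_rot: [-0.0, 0.983, 0.185, 0.001]
contact_force: [4.0, 0.5, 5.5]
gripper_width: 0.175
grasp_force: 32.1
```

```bash
python3 st.py; sed -i 's/round(2000\*(d@ex))\/2/round(1000*(d@ex),1)/;s/round(2000\*(d@ey))\/2/round(1000*(d@ey),1)/' gen.py
c="0.5718 -0.2228"; for p in -128 -138 -148 -158 -168 -178 -188 -198 -208 -218 -228 -238; do o=$(python3 gen.py .5888 -.2008 $c $p $((p-10)) 4); echo "$p $o"; c=$(echo "$o"|grep -oP 'cmd \[ *\K[^\]]*'); done
```

```text
[ 0.5719 -0.2232  0.1149] [4.  0.5 5.5] r 0.028 phi -127.2 num 40.21 ccw force on tool 2.8 15.85
-128 [[0, 0, 0, np.float64(-0.8), np.float64(-1.1), 0, 10], [0, 0, 0, np.float64(-1.4), np.float64(-2.2), 0, 10], [0, 0, 0, np.float64(-1.9), np.float64(-3.3), 0, 10], [0, 0, 0, np.float64(-2.4), np.float64(-4.4), 0, 10]]
cmd [ 0.568  -0.2196]
-138 [[0, 0, 0, np.float64(-0.4), np.float64(-1.2), 0, 10], [0, 0, 0, np.float64(-0.7), np.float64(-2.4), 0, 10], [0, 0, 0, np.float64(-1.1), np.float64(-3.6), 0, 10], [0, 0, 0, np.float64(-1.3), np.float64(-4.8), 0, 10]]
cmd [ 0.565  -0.2156]
-148 [[0, 0, 0, np.float64(-0.2), np.float64(-1.1), 0, 10], [0, 0, 0, np.float64(-0.3), np.float64(-2.4), 0, 10], [0, 0, 0, np.float64(-0.4), np.float64(-3.6), 0, 10], [0, 0, 0, np.float64(-0.5), np.float64(-4.8), 0, 10]]
cmd [ 0.5628 -0.2113]
-158 [[0, 0, 0, np.float64(0.1), np.float64(-1.2), 0, 10], [0, 0, 0, np.float64(0.1), np.float64(-2.4), 0, 10], [0, 0, 0, np.float64(0.2), np.float64(-3.7), 0, 10], [0, 0, 0, np.float64(0.4), np.float64(-4.9), 0, 10]]
cmd [ 0.5614 -0.2066]
-168 [[0, 0, 0, np.float64(0.2)
[... 1182 characters left out ...]
0, np.float64(1.1), np.float64(-0.6), 0, 10], [0, 0, 0, np.float64(2.2), np.float64(-1.2), 0, 10], [0, 0, 0, np.float64(3.3), np.float64(-1.7), 0, 10], [0, 0, 0, np.float64(4.4), np.float64(-2.1), 0, 10]]
cmd [ 0.57 -0.18]
-228 [[0, 0, 0, np.float64(1.2), np.float64(-0.4), 0, 10], [0, 0, 0, np.float64(2.4), np.float64(-0.7), 0, 10], [0, 0, 0, np.float64(3.6), np.float64(-1.1), 0, 10], [0, 0, 0, np.float64(4.8), np.float64(-1.3), 0, 10]]
cmd [ 0.574 -0.177]
-238 [[0, 0, 0, np.float64(1.1), np.float64(-0.2), 0, 10], [0, 0, 0, np.float64(2.4), np.float64(-0.3), 0, 10], [0, 0, 0, np.float64(3.6), np.float64(-0.4), 0, 10], [0, 0, 0, np.float64(4.8), np.float64(-0.5), 0, 10]]
cmd [ 0.5783 -0.1748]
```

Request:
jog_arm([
  [0,0,0,-0.8,-1.1,0,10],
  [0,0,0,-1.4,-2.2,0,10],
  [0,0,0,-1.9,-3.3,0,10],
  [0,0,0,-2.4,-4.4,0,10],
])

```text
t: 16.35
eef_pos: [0.5684, -0.22, 0.1149]
tool_rot: [-0.0, 0.983, 0.185, 0.001]
contact_force: [2.9, 0.4, 5.0]
gripper_width: 0.172
grasp_force: 32.1
```

Following: TCP within 0.6 mm of the command, low force. Next.

Request:
jog_arm([
  [0,0,0,-0.4,-1.2,0,10],
  [0,0,0,-0.7,-2.4,0,10],
  [0,0,0,-1.1,-3.6,0,10],
  [0,0,0,-1.3,-4.8,0,10],
])

```text
t: 16.85
eef_pos: [0.5654, -0.2162, 0.1149]
tool_rot: [0.0, 0.983, 0.185, 0.001]
contact_force: [3.8, -0.7, 4.3]
gripper_width: 0.175
grasp_force: 32.1
```

Request:
jog_arm([
  [0,0,0,-0.2,-1.1,0,10],
  [0,0,0,-0.3,-2.4,0,10],
  [0,0,0,-0.4,-3.6,0,10],
  [0,0,0,-0.5,-4.8,0,10],
])

```text
t: 17.35
eef_pos: [0.5632, -0.2122, 0.1149]
tool_rot: [0.0, 0.983, 0.185, 0.001]
contact_force: [3.7, -0.6, 5.0]
gripper_width: 0.176
grasp_force: 32.1
```

Request:
jog_arm([
  [0,0,0,0.1,-1.2,0,10],
  [0,0,0,0.1,-2.4,0,10],
  [0,0,0,0.2,-3.7,0,10],
  [0,0,0,0.4,-4.9,0,10],
])

```text
t: 17.85
eef_pos: [0.5616, -0.2078, 0.1149]
tool_rot: [0.0, 0.983, 0.184, 0.001]
contact_force: [4.1, -1.8, 5.7]
gripper_width: 0.173
grasp_force: 32.1
```

Request:
jog_arm([
  [0,0,0,0.2,-1.2,0,10],
  [0,0,0,0.5,-2.4,0,10],
  [0,0,0,0.8,-3.5,0,10],
  [0,0,0,1.2,-4.7,0,10],
])

```text
t: 18.35
eef_pos: [0.5609, -0.2033, 0.1149]
tool_rot: [0.001, 0.983, 0.184, 0.001]
contact_force: [2.7, -1.2, 4.0]
gripper_width: 0.173
grasp_force: 32.1
```

Request:
jog_arm([
  [0,0,0,0.5,-1.2,0,10],
  [0,0,0,0.9,-2.3,0,10],
  [0,0,0,1.5,-3.4,0,10],
  [0,0,0,2.0,-4.5,0,10],
])

```text
t: 18.85
eef_pos: [0.5609, -0.1986, 0.1149]
tool_rot: [0.001, 0.983, 0.184, 0.001]
contact_force: [2.8, -2.8, 5.1]
gripper_width: 0.175
grasp_force: 32.2
```

Request:
jog_arm([
  [0,0,0,0.7,-1.0,0,10],
  [0,0,0,1.4,-2.0,0,10],
  [0,0,0,2.1,-3.0,0,10],
  [0,0,0,2.8,-4.0,0,10],
])

```text
t: 19.35
eef_pos: [0.5617, -0.1939, 0.1149]
tool_rot: [0.0, 0.983, 0.184, 0.0]
contact_force: [2.6, -1.4, 7.0]
gripper_width: 0.173
grasp_force: 32.2
```

Request:
jog_arm([
  [0,0,0,0.8,-1.0,0,10],
  [0,0,0,1.6,-1.9,0,10],
  [0,0,0,2.5,-2.7,0,10],
  [0,0,0,3.4,-3.6,0,10],
])

```text
t: 19.85
eef_pos: [0.5632, -0.1894, 0.1149]
tool_rot: [0.0, 0.983, 0.184, 0.0]
contact_force: [0.5, -2.8, 8.6]
gripper_width: 0.172
grasp_force: 32.2
```

Request:
jog_arm([
  [0,0,0,0.9,-0.7,0,10],
  [0,0,0,1.9,-1.5,0,10],
  [0,0,0,2.9,-2.2,0,10],
  [0,0,0,3.9,-2.8,0,10],
])

```text
t: 20.35
eef_pos: [0.5636, -0.1885, 0.1148]
tool_rot: [0.002, 0.983, 0.183, -0.001]
contact_force: [-4.0, -9.7, 8.7]
gripper_width: 0.176
grasp_force: 32.3
```

The dial stopped of itself: the TCP barely moved while force rose to about 10 N. I'll back off the command at once, then look at the window.

Request:
jog_arm([
  [0,0,0,-3.5,2.8,0,10],
  [0,0,0,-4.0,3.5,0,10],
])

```text
t: 20.6
eef_pos: [0.5631, -0.1897, 0.1149]
tool_rot: [-0.0, 0.983, 0.184, -0.0]
contact_force: [-0.0, 0.6, 9.7]
gripper_width: 0.174
grasp_force: 32.3
```

```bash
python3 st.py; python3 meas.py r4; python3 -c "
import cv2
a=cv2.imread('pics/r4.png');cv2.imwrite('pics/r4c.png',a[:200,80:300])"
```

```text
[ 0.5631 -0.1897  0.1149] [-0.   0.6  9.7] r 0.028 phi 156.7 num 61.37 ccw force on tool -0.5 20.6
circle in/out [ 0.5893 -0.1987  0.0405] [ 0.5913 -0.1976  0.0461] 166
red 99 [ 0.6204 -0.2142] r 0.0334 ang -29.65
```

View pics/r4c.png

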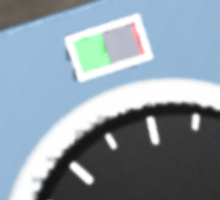

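The crop shows the window green with only a red sliver, so the bolt has dropped. Now I'll release the crank, rise and go over the pull.

Request:
jog_arm([
  [0,0,0,0,0,0,40],
  [0,0,0,0,0,0,40],
  [0,0,0,0,0,-5,40],
  [0,0,0,0,0,-30,40],
  [0,0,0,0,0,-60,55],
  [0,0,0,-20,3,-90,55],
  [0,0,0.03,-60,8,-90,55],
  [0,0,0.06,-94,13.5,-90,55],
  [0,0,0.06,-94,13.5,-90,55],
  [0,0,0.06,-94,13.5,-90,55],
])

```text
t: 21.9
eef_pos: [0.4816, -0.2355, 0.2045]
tool_rot: [-0.0, 0.988, 0.155, 0.0]
contact_force: [0.3, -0.2, -0.5]
gripper_width: 0.642
grasp_force: 0.0
```

```bash
python3 look.py w5; python3 meas.py
```

```text
[[ 0.952  0.307  0.     0.482]
 [ 0.307 -0.952  0.    -0.235]
 [ 0.    -0.    -1.     0.204]
 [ 0.     0.     0.     1.   ]] [-0.28  0.35  0.77  1.95 -0.29  0.96 -0.62] 21.95
dial_axis [254.6  38.6] 0.81 [ 0.5874 -0.2016  0.104 ]
crank_grip [221.1  66. ] 0.77 [ 0.5625 -0.1875  0.132 ]
drawer_pull [253.5 168.4] 0.84 [ 0.4828 -0.2343  0.037 ]
burr_safe [254.5  52.4] 0.55 [ 0.5879 -0.2017  0.    ]
circle in/out [ 0.5873 -0.2005  0.04  ] [ 0.5865 -0.2011  0.047 ] 128
```

View pics/w5.png

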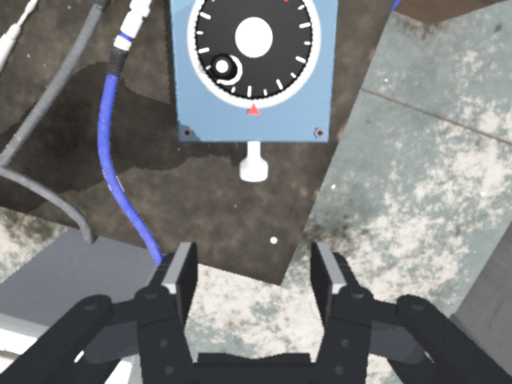

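The pull's head is at (254,168), straight under the tool, giving world (0.483,-0.234) as expected. I'm descending.

Request:
jog_arm([
  [0,0,0,0,0,40,55],
  [0,0,0,0,0,80,55],
  [0,0,0,0,0,115,55],
  [0,0,0,0,0,135,55],
  [0,0,0,0,0,150,55],
])

```text
t: 22.92
eef_pos: [0.481, -0.2359, 0.0533]
tool_rot: [-0.0, 0.988, 0.155, -0.0]
contact_force: [-0.1, 0.3, -0.4]
gripper_width: 0.643
grasp_force: 0.0
```

Request:
jog_arm([
  [0,0,0,0,0,7,55],
  [0,0,0,0,0,15,55],
  [0,0,0,0,0,22,55],
  [0,0,0,0,0,24,55],
  [0,0,0,0,0,24,55],
])

```text
t: 23.55
eef_pos: [0.4812, -0.236, 0.0304]
tool_rot: [0.0, 0.988, 0.155, 0.0]
contact_force: [-0.1, 1.1, 0.8]
gripper_width: 0.642
grasp_force: 0.0
```

No contact. Closing on the pull, then a first small pull.

Request:
jog_arm([
  [0,0,0,0,0,0,15],
  [0,0,0,0,0,0,15],
  [0,0,0,0,0,0,15],
  [0,0,0,0,0,0,15],
  [0,0,0,0,0,0,15],
  [0,0,0,-1.5,0,0,15],
  [0,0,0,-3,0,0,15],
  [0,0,0,-4.5,0,0,15],
  [0,0,0,-6,0,0,15],
], grip_force=25)

```text
t: 24.68
eef_pos: [0.4761, -0.2369, 0.0307]
tool_rot: [-0.001, 0.988, 0.155, 0.001]
contact_force: [1.3, 4.2, 6.2]
gripper_width: 0.307
grasp_force: 24.6
```

The drawer slides freely past 2.5 mm at low force. Pulling on.

Request:
jog_arm([
  [0,0,0,-5,0,0,15],
  [0,0,0,-12,0,0,15],
  [0,0,0,-20,0,0,15],
  [0,0,0,-28,0,0,15],
  [0,0,0,-36,0,0,15],
  [0,0,0,-44,0,0,15],
  [0,0,0,-52,0,0,15],
  [0,0,0,-58,0,0,15],
  [0,0,0,-63,0,0,15],
  [0,0,0,-66,0,0,15],
])

```text
t: 25.92
eef_pos: [0.4128, -0.2572, 0.0307]
tool_rot: [-0.001, 0.988, 0.155, 0.0]
contact_force: [0.5, 5.4, 6.5]
gripper_width: 0.312
grasp_force: 24.7
```

Request:
jog_arm([
  [0,0,0,-1,0,0,15],
  [0,0,0,-2,0,0,15],
  [0,0,0,-3,0,0,15],
  [0,0,0,-4,0,0,15],
  [0,0,0,-4,0,0,15],
])

```text
t: 26.55
eef_pos: [0.4096, -0.2582, 0.0307]
tool_rot: [-0.001, 0.988, 0.155, 0.001]
contact_force: [1.4, 5.1, 7.4]
gripper_width: 0.315
grasp_force: 24.6
```

Request:
jog_arm([
  [0,0,0,-1.5,0,0,15],
  [0,0,0,-3,0,0,15],
  [0,0,0,-3,0,0,15],
])

```text
t: 26.92
eef_pos: [0.4095, -0.2583, 0.0308]
tool_rot: [-0.0, 0.988, 0.156, 0.002]
contact_force: [8.6, 8.3, 0.6]
gripper_width: 0.309
grasp_force: 24.8
```

At the end stop: no movement, force rising to about 9 N. I'll ease off, open and rise.

Request:
jog_arm([
  [0,0,0,3,0,0,15],
  [0,0,0,3,0,0,60],
  [0,0,0,3,0,0,60],
  [0,0,0,3,0,0,60],
  [0,0,0,3,0,-15,60],
  [0,0,0,3,0,-60,60],
  [0,0,0,3,0,-110,60],
  [0,0,0,3,0,-150,60],
  [0,0,0,3,0,-150,60],
  [0,0,0,3,0,-150,60],
])

```text
t: 28.18
eef_pos: [0.4085, -0.2589, 0.1803]
tool_rot: [-0.0, 0.988, 0.155, 0.0]
contact_force: [0.0, -0.4, -0.7]
gripper_width: 0.704
grasp_force: 0.0
```

```bash
python3 look.py w6
```

```text
[[ 0.952  0.306 -0.001  0.408]
 [ 0.306 -0.952  0.001 -0.259]
 [-0.001 -0.001 -1.     0.18 ]
 [ 0.     0.     0.     1.   ]] [-0.23  0.29  0.8   2.09 -0.27  0.87 -0.54] 28.225
drawer_pull [253.2 174.2] 0.85 [ 0.4102 -0.2572  0.037 ]
```

The pull now lies 76 mm from where it was, and the gripper is clear. Handing in.

```bash
python3 -c "
from station import bot
print(bot.hand_in())"
```

```text
the job is handed in; nothing more can be done
None
```

The safe was dialled open (window green, bolt dropped near number 61), the drawer was pulled about 75 mm to its end stop and released, and the job was handed in at about 28 s; the hand-in returned no verdict.

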